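Discharge at the earthing pod, then start the board tester

TASK

Start the test of the circuit board with bare fingertips, touching everything lightly: first touch the brass plate of the earthing pod, then press the tester's square key down, and then its long bar key, each well down so that it stays down. Keep that order, leave the round key up, do not pick up or shift the earthing pod or any of the things lying about, and finish with the hand clear.

Things in the scene. Friction and masses are not known exactly. Their poses are not given: they have to be found in the camera images.
- tester: Low grey steel console fixed to the bench, 200 (x) by 260 (y) mm, flat top 50 mm above the bench. Origin: centre of its underside; z up; its -x side faces the robot. Its keys stand at x = -40 mm, y = -75, 0 and +75 mm in its frame (which is where varies). The farther half of its top carries a fixed nest with a circuit board (16 mm high) and a loose heat sink.
- key_square_top (a point): Centre of the upper face of the square key: black plastic, 26 by 26 mm, rounded edges, in an aluminium collar 38 mm square and 5 mm high. Up, the face is 18 mm above the tester's top (68 mm above the bench); the point moves down with the key. Axes parallel to the tester's.
- key_square (a joint): How far the square key is down, in m: 0 = up, 0.010 = at its bottom stop (its face then still 3 mm above the collar). No spring: it resists with about 3 N all the way and stays where it is left. Counts as pressed from 0.006.
- key_bar_top (a point): Centre of the upper face of the long bar key: black plastic, 60 mm along the tester's x, 22 mm along its y, in an aluminium collar 72 by 34 mm and 5 mm high. Heights as for the square key; moves down with the key.
- key_bar (a joint): How far the bar key is down, in m: as for the square key (0 up, 0.010 bottom stop, about 3 N, stays where it is left, counts as pressed from 0.006).
- key_round_top (a point): Centre of the upper face of the round key, which is to be left up: black plastic, 28 mm across, in a round aluminium collar 40 mm across. Heights as for the square key.
- key_round (a joint): How far the round key is down, in m: 0 = up; built like the others. It must stay below 0.003.
- earth_pod: Earthing pod: loose black puck on the bench, 72 mm across and 24 mm high, 0.6 kg, with a brass touch plate on top; stands left or right of the tester. Origin: centre of its underside; z up. Must not be shifted more than 20 mm or lifted.
- earth_plate_top (a point): Centre of the upper face of the brass touch plate: 48 mm across, 32 mm above the bench. The plate is sprung: it gives up to 6 mm, starts to move at about 1.2 N, reaches its stop at about 5 N and comes back up.
- reel: Bystander: loose reel of solder wire standing on its flange, 60 mm across, 38 mm high; on the other side of the tester from the pod. Origin: centre of its underside.
- jar: Bystander: small loose amber flux jar, 44 mm across, 50 mm high. Origin: centre of its underside.
- screwdriver: Bystander: loose screwdriver, 170 mm long, lying on the bench to the right of the tester, its blade pointing towards the tester. Origin: on the bench at about its middle; its x axis runs along it.
- heatsink: Bystander: loose finned aluminium heat sink, 40 by 40 by 20 mm, lying on the farther half of the tester's top. Origin: centre of its underside.

How it is judged:
On the way, in this order (a step that is already met when the one before it is completed fails the run):
1. the brass plate of the earthing pod is touched with the fingers (contact force between the fingers and earth_plate above 0.5 N), for 0.1 s.
2. the square key is pressed down at least 6 mm (value of joint key_square above 0.006 m), for 0.1 s.
3. the bar key is pressed down at least 6 mm (value of joint key_bar above 0.006 m), for 0.1 s.
At the end, for the whole second after the job is handed in: Square and bar keys down by at least 6 mm, round key up (less than 3 mm down), earthing pod upright, at rest and within 20 mm of its start, the four bystanders within 20 mm of theirs (value of joint each of key_square, key_bar above 0.006 m and value of joint key_round below 0.003 m and distance of each of earth_pod, reel, jar, screwdriver, heatsink from where it was at the start of the episode below 0.02 m and angle between earth_pod's own z axis and vertical below 0.1 rad and linear speed of earth_pod below 0.02 m/s); the robot touches nothing.
It fails at once if the bar key is pushed more than 3 mm before the square key is down (value of joint key_bar above 0.003 m and value of joint key_square below 0.006 m).
It fails at once if the round key is pushed more than 3 mm (value of joint key_round above 0.003 m).
It fails at once if the fingers press anything harder than 25 N (contact force between the fingers and anything else above 25 N).
It fails at once if the earthing pod is shifted more than 20 mm, lifted or tipped (distance of earth_pod from where it was at the start of the episode above 0.02 m or height (world z) of earth_pod above 0.008 m or angle between earth_pod's own z axis and vertical above 0.2 rad).
It fails at once if a bystander is moved more than 20 mm (distance of any of reel, jar, screwdriver, heatsink from where it was at the start of the episode above 0.02 m).
It also fails if it takes over 43 s, if anything falls off the work surface, if the arm or the gripper's body presses on something with over 40 N, if the wrist force passes 120 N, or if a joint passes its speed limit or range.

ROBOT

A 6-joint arm with a two-finger parallel gripper is mounted at the origin on the work surface. World frame = base frame: x ahead of the robot, y to its left, z up, the work surface at z = 0. Lengths are in m, angles in rad, forces in N, time in s.
With the tool pointing down it reaches from about 0.35 to 0.85 m from the base axis. Payload 8.1 kg.
Tool frame: the origin (TCP) lies on the mounting face of the last link; the fingertips stand 186 mm ahead of it and the grasp point (between the pads) lies 167 mm ahead of it; z points along the fingers, y is the line along which they close (so a half turn about z gives the same grasp; the last joint's range is limited). The gripper opens to 93 mm and grips with 3 to 60 N. Pads are 15 mm wide; open, the fingers measure 128 mm over their backs; the gripper's body (75 mm by 188 mm) begins 65 mm behind the grasp point.
Start: joints at [1.132, 0.13, 1.488, -0, 1.523, -0.085], TCP at [0.208, 0.563, 0.405] pointing down, gripper open.
Joint ranges: [-2.96, 2.96], [-0.89, 2.26], [0.02, 2.5], [-1.34, 4.48], [0, 2.73], [-2.66, 2.66]. Speed limits (rad/s): [2.39, 2.39, 2.79, 3.14, 3.14, 3.14].

INTERFACE

Orientations are given as a rotation vector (axis times angle).
In Python, from plant import read_state, read_camera, camera_params, close_job gives the robot as it stands. The module is installed in compiled form; this text tells all that it offers.
- The arm moves only by the tool servo_tool, never from a script. Its argument "increments" is a list of rows, each an object with "slide": the shift along the tool's x, y, z in mm, a list of three; "dr": the turn, a rotation vector about the tool's x, y, z in rad, a list of three; "jaw": the closure, from 0 (fully open) to 1 (shut). In form: [{"slide": [x, y, z], "dr": [ax, ay, az], "jaw": jaw}, ...]. A call has 1 to 20 rows; each row is the pose to reach, as a shift and turn from the pose commanded when the call began, along the tool's axes at that moment; what a row does not reach only later rows make up. A row lasts 1/10 s, in which the tool goes at most 50 mm and 8.59 degrees, less where a joint would pass 70% of its speed; a pose out of reach is approached as far as the arm can. A call with a gripper value outside its range is refused whole. The fingers move at their own pace and stop on an object; "force" is the grip in N (left out, the last holds). Time passes only in rows, so rows that repeat a pose let the fingers close. It gives the time, the measured TCP pose, the force, the opening and the grip force at its end, in the units of the state.
- read_state(): the state, without advancing time (a new reading comes with each control period).
- read_camera(name): name is "scene" or "top" or "wrist"; returns (picture, depth): 400x640x3 uint8, red, green, blue; 400x640 float32, m along the optical axis (not along the pixel's ray), 0 where there is no reading.
- camera_params(name): a dict with "fx", "fy", "cx", "cy" (pixels), "rvec" (rotation vector, rad) and "tvec" (3), from world to camera coordinates, as OpenCV has them. Camera axes: x right, y down, z forward; pixel columns grow to the right and rows downward; lengths in m; the calibration is good to about 2 mm. The wrist camera is an equidistant fisheye: a pixel r from the principal point sees the ray r / f radians off the axis. A picture is of the moment at which its call begins: read the wrist's pose just before it. camera_params takes no time and is no camera call; for the wrist camera it gives the pose at the moment of the call.
- close_job(): hands the job in; it is judged then, once.
The state is a dict: "t": time; "q": joint angles; "dq": joint speeds; "joint_torque": joint torques, N m; "tool_pos": TCP position; "orientation": TCP orientation; "force": force on the tool from outside, world axes, zero at the start; "wrist_torque": the same for the moment, N m; "opening": finger opening in m; "gripper_force": force on a finger pad.
Only numpy, scipy, OpenCV 4.12 (cv2) and the standard library are available. Lean on these libraries where they do the work, as an engineer would, in place of code of your own. Each camera call takes 0.05 s, during which the arm holds its last target. There are 200 camera calls.

## Working session

There is one attempt and no reset: what is moved stays moved. The work goes in short steps, Python scripts to look and compute and a tool call to move; the robot and the scene stay as the last step left them, time stands still between calls to the robot, and variables do not carry over. Pictures are saved under pics/ and viewed, at most 10 in all, crops included, and the job is handed in when it is done.

Besides the shell and the picture viewer there is one more tool, called as name(argument=value, ...), one argument or row to a line, values as JSON. servo_tool: Moves the arm, as the interface text tells. Its arguments: {"type":"object","properties":{"increments":{"type":"array"},"force":{"type":"number"}},"required":["increments"]}

```bash
mkdir -p pics
cat > h.py <<'E'
import numpy as np, cv2
from plant import *
def pts(name, d):
    p=camera_params(name); R=cv2.Rodrigues(np.array(p["rvec"],float))[0]
    v,u=np.mgrid[:400,:640]
    c=np.stack([(u-p["cx"])/p["fx"]*d,(v-p["cy"])/p["fy"]*d,d],-1)
    return (c-np.array(p["tvec"]).ravel())@R
E
python3 - <<'E'
from h import *
s=read_state();print(s["t"],s["tool_pos"],s["orientation"],s["opening"])
im,d=read_camera("top");np.savez("top.npz",im=im,d=d)
cv2.imwrite("pics/top.png",im[...,::-1])
P=pts("top",d);print(P[::80,::80].round(3).tolist())
E
```

```text
0.0 [0.20776614 0.56262689 0.40369019] [-5.52810979e-01 -3.09210067e+00  2.77966578e-03] 0.0928508489078149
[[[1.439, 1.293, -0.753], [1.442, 0.976, -0.751], [1.446, 0.662, -0.749], [1.45, 0.35, -0.748], [1.457, 0.039, -0.751], [1.461, -0.27, -0.75], [1.468, -0.58, -0.756], [1.468, -0.883, -0.747]], [[0.839, 0.73, 0.003], [0.844, 0.551, -0.002], [0.847, 0.37, -0.002], [0.85, 0.189, -0.001], [0.853, 0.01, -0.002], [0.856, -0.169, -0.0], [0.86, -0.347, -0.004], [0.861, -0.522, 0.002]], [[0.656, 0.712, 0.002], [0.661, 0.537, -0.003], [0.664, 0.358, -0.001], [0.668, 0.182, -0.002], [0.657, 0.004, 0.068], [0.674, -0.169, -0.002], [0.677, -0.343, 0.001], [0.681, -0.517, 0.0]], [[0.48, 0.696, -0.0], [0.484, 0.52, 0.002], [0.488, 0.348, -0.002], [0.492, 0.175, -0.004], [0.494, 0.001, 0.049], [0.497, -0.163, 0.052], [0.503, -0.342, -0.002], [0.507, -0.51, 0.003]], [[0.311, 0.679, -0.001], [0.315, 0.507, -0.001], [0.319, 0.337, -0.0], [0.323, 0.167, -0.004], [0.327, -0.002, 0.0], [0.332, -0.171, 0.0], [0.335, -0.339, -0.002], [0.339, -0.506, -0.002]]]
```

View pics/top.png

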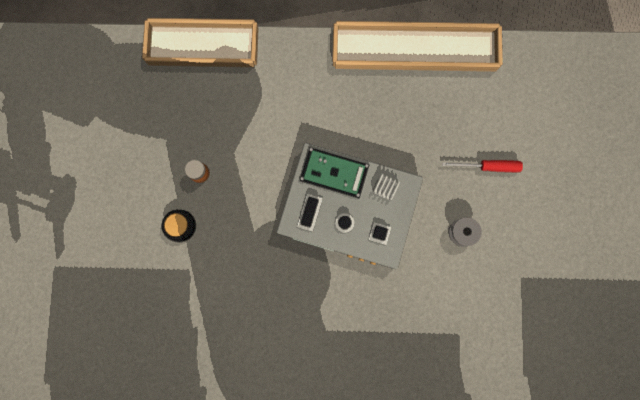

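The top view shows the pod at (178,226), jar at (196,172), bar key (310,212), round key (345,222), square key (380,233), reel (465,232) and screwdriver (480,166). Next I segment these.

Run:
```python
from h import *
z=np.load("top.npz");im,d=z["im"].astype(int),z["d"];P=pts("top",d)
def f(n,u,v,r,m):
    w=np.zeros_like(m);w[v-r:v+r,u-r:u+r]=1
    k=(m&w).astype(np.uint8);c,l,s,_=cv2.connectedComponentsWithStats(k)
    i=1+s[1:,4].argmax();q=P[l==i]
    print(n,s[i],q.mean(0).round(4),((q.max(0)+q.min(0))/2).round(4),np.ptp(q,0).round(3))
    rect=cv2.minAreaRect((q[:,:2]*1000).astype(np.float32));print("   ",rect)
dark=im.max(-1)<60
for n,u,v in (("bar",310,212),("round",345,222),("sq",380,233)): f(n,u,v,20,dark&(P[...,2]>.058))
f("plate",178,226,20,(im[...,0]-im[...,2]>60)&(P[...,2]>.02))
f("jar",196,172,20,P[...,2]>.035)
f("reel",465,232,22,P[...,2]>.028)
f("tester",345,210,90,(P[...,2]>.044)&(P[...,2]<.056))
```

```text
bar [301 197  17  30 287] [0.5502 0.0241 0.0674] [0.5502 0.024  0.0671] [0.059 0.032 0.012]
    ((550.4275512695312, 23.919469833374023), (20.93747901916504, 57.80428695678711), 74.0474853515625)
round [338 216  13  13 122] [ 0.5305 -0.0478  0.0676] [ 0.5303 -0.0475  0.0682] [0.025 0.024 0.009]
    ((530.7198486328125, -47.94485855102539), (22.96183204650879, 24.633268356323242), 45.56306457519531)
sq [373 226  14  14 143] [ 0.5098 -0.1183  0.0813] [ 0.4867 -0.077   0.5666] [0.074 0.112 1.015]
    ((479.11566162109375, -80.47956848144531), (29.15110206604004, 129.49609375), 39.00934982299805)
plate [164 213  23  23 403] [0.5198 0.3049 0.0363] [0.4974 0.1558 0.5476] [0.095 0.354 1.053]
    ((477.22271728515625, 158.2315216064453), (359.6195983886719, 46.823822021484375), 73.84675598144531)
jar [185 160  21  20 309] [0.6337 0.2645 0.0555] [0.5529 0.1336 0.555 ] [0.206 0.309 1.038]
    ((556.0347290039062, 127.37565612792969), (363.0430908203125, 38.638275146484375), 60.44257736206055)
reel [453 218  29  28 650] [ 0.5183 -0.3018  0.0408] [ 0.4983 -0.1766  0.553 ] [0.097 0.311 1.042]
    ((500.4105224609375, -174.59368896484375), (57.695899963378906, 318.3328857421875), 8.002076148986816)
tester [ 277  143  146  126 9131] [ 0.5552 -0.0666  0.05  ] [ 0.5685 -0.0592  0.05  ] [0.257 0.299 0.012]
    ((568.6879272460938, -59.44535827636719), (259.9426574707031, 200.25721740722656), 74.63021087646484)
```

```bash
cat >> h.py <<'E'
def slide(x,y,z):
    "slide in mm taking the fingertips to world x,y,z"
    s=read_state(); R=cv2.Rodrigues(np.array(s["orientation"],float))[0]
    tip=np.array(s["tool_pos"])+R[:,2]*.186
    return ((np.array([x,y,z])-tip)@R*1000).round(1)
E
python3 - <<'E'
from h import *
z=np.load("top.npz");P=pts("top",z["d"]);im=z["im"].astype(int);ok=(z["d"]>0)
m=(im[...,0]-im[...,2]>60)&ok&(P[...,2]>.02);m[:, :160]=0;m[:,200:]=0;m[:205]=0;m[245:]=0
print(np.median(P[m],0),P[m].mean(0))
m=(im.max(-1)<60)&ok&(P[...,2]>.058);m[:,:370]=0;m[:,392:]=0;m[:222]=0;m[245:]=0
print(np.median(P[m],0),P[m].mean(0))
print(slide(.52,.307,.07))
E
```

```text
[0.51965028 0.30643914 0.03130221] [0.5201447  0.30650353 0.03114435]
[ 0.51112484 -0.1201645   0.0671133 ] [ 0.51068384 -0.11967445  0.06717475]
[-381.5 -131.   147.9]
```

servo_tool(
  increments=[
    {"slide": [-38, -13, 10], "dr": [0, 0, 0], "jaw": 1},
    {"slide": [-76, -26, 20], "dr": [0, 0, 0], "jaw": 1},
    {"slide": [-115, -39, 30], "dr": [0, 0, 0], "jaw": 1},
    {"slide": [-153, -52, 40], "dr": [0, 0, 0], "jaw": 1},
    {"slide": [-191, -66, 50], "dr": [0, 0, 0], "jaw": 1},
    {"slide": [-229, -79, 60], "dr": [0, 0, 0], "jaw": 1},
    {"slide": [-267, -92, 70], "dr": [0, 0, 0], "jaw": 1},
    {"slide": [-305, -105, 80], "dr": [0, 0, 0], "jaw": 1},
    {"slide": [-343, -118, 90], "dr": [0, 0, 0], "jaw": 1},
    {"slide": [-381, -131, 100], "dr": [0, 0, 0], "jaw": 1},
    {"slide": [-381, -131, 115], "dr": [0, 0, 0], "jaw": 1},
    {"slide": [-381, -131, 130], "dr": [0, 0, 0], "jaw": 1},
    {"slide": [-381, -131, 148], "dr": [0, 0, 0], "jaw": 1},
    {"slide": [-381, -131, 148], "dr": [0, 0, 0], "jaw": 1},
    {"slide": [-381, -131, 148], "dr": [0, 0, 0], "jaw": 1},
    {"slide": [-381, -131, 148], "dr": [0, 0, 0], "jaw": 1},
  ],
  force=5,
)

```text
t: 1.65
tool_pos: [0.5196, 0.3088, 0.2577]
orientation: [0.551, 3.092, 0.001]
force: [0.4, -0.0, 0.6]
opening: 0.0004
gripper_force: 0.0
```

Run:
```python
from h import *
im,d=read_camera("scene");cv2.imwrite("pics/s1.png",im[...,::-1])
print(slide(.52,.3065,.032),read_state()["force"],read_state()["opening"])
```

```text
[-0.6 -2.3 40. ] [ 0.26320469 -0.11986868  0.18889368] 0.0004967019033326926
```

View pics/s1.png

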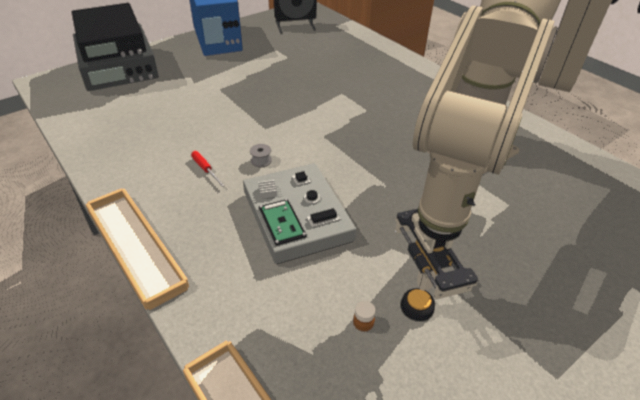

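The scene view shows the closed fingers just above the pod's brass plate (419,300), with everything else undisturbed. I'll descend gently.

servo_tool(
  increments=[
    {"slide": [0, -1, 12], "dr": [0, 0, 0], "jaw": 1},
    {"slide": [0, -2, 24], "dr": [0, 0, 0], "jaw": 1},
    {"slide": [0, -2, 32], "dr": [0, 0, 0], "jaw": 1},
    {"slide": [0, -2, 36], "dr": [0, 0, 0], "jaw": 1},
    {"slide": [0, -2, 38], "dr": [0, 0, 0], "jaw": 1},
    {"slide": [0, -2, 40], "dr": [0, 0, 0], "jaw": 1},
    {"slide": [0, -2, 41], "dr": [0, 0, 0], "jaw": 1},
    {"slide": [0, -2, 42], "dr": [0, 0, 0], "jaw": 1},
    {"slide": [0, -2, 42], "dr": [0, 0, 0], "jaw": 1},
  ],
)

```text
t: 2.6
tool_pos: [0.5193, 0.3061, 0.2151]
orientation: [0.553, 3.092, 0.0]
force: [-1.6, -0.3, 2.5]
opening: 0.0004
gripper_force: 1.5
```

servo_tool(
  increments=[
    {"slide": [0, 0, 1], "dr": [0, 0, 0], "jaw": 1},
    {"slide": [0, 0, 1], "dr": [0, 0, 0], "jaw": 1},
    {"slide": [0, 0, 1], "dr": [0, 0, 0], "jaw": 1},
  ],
)

```text
t: 2.9
tool_pos: [0.5194, 0.3062, 0.214]
orientation: [0.553, 3.092, 0.001]
force: [-1.4, -0.5, 3.4]
opening: 0.0007
gripper_force: 1.8
```

servo_tool(
  increments=[
    {"slide": [0, 0, -10], "dr": [0, 0, 0], "jaw": 1},
    {"slide": [0, 0, -30], "dr": [0, 0, 0], "jaw": 1},
    {"slide": [0, 0, -70], "dr": [0, 0, 0], "jaw": 1},
    {"slide": [0, 0, -110], "dr": [0, 0, 0], "jaw": 1},
    {"slide": [0, 0, -110], "dr": [0, 0, 0], "jaw": 1},
    {"slide": [0, 0, -110], "dr": [0, 0, 0], "jaw": 1},
  ],
)

```text
t: 3.5
tool_pos: [0.5196, 0.3063, 0.3257]
orientation: [0.552, 3.09, 0.003]
force: [0.3, 0.1, -0.2]
opening: 0.0006
gripper_force: 0.0
```

Run:
```python
from h import *
print(slide(.511,-.1195,.085),read_state()["force"])
```

```text
[-138.9 -403.    54. ] [ 0.27436393  0.14429151 -0.19869156]
```

servo_tool(
  increments=[
    {"slide": [-14, -40, 0], "dr": [0, 0, 0], "jaw": 1},
    {"slide": [-28, -80, 0], "dr": [0, 0, 0], "jaw": 1},
    {"slide": [-42, -121, 0], "dr": [0, 0, 0], "jaw": 1},
    {"slide": [-56, -161, 0], "dr": [0, 0, 0], "jaw": 1},
    {"slide": [-70, -202, 0], "dr": [0, 0, 0], "jaw": 1},
    {"slide": [-83, -242, 0], "dr": [0, 0, 0], "jaw": 1},
    {"slide": [-97, -282, 0], "dr": [0, 0, 0], "jaw": 1},
    {"slide": [-111, -322, 0], "dr": [0, 0, 0], "jaw": 1},
    {"slide": [-125, -363, 0], "dr": [0, 0, 0], "jaw": 1},
    {"slide": [-139, -403, 0], "dr": [0, 0, 0], "jaw": 1},
    {"slide": [-139, -403, 0], "dr": [0, 0, 0], "jaw": 1},
    {"slide": [-139, -403, 0], "dr": [0, 0, 0], "jaw": 1},
    {"slide": [-139, -403, 20], "dr": [0, 0, 0], "jaw": 1},
    {"slide": [-139, -403, 40], "dr": [0, 0, 0], "jaw": 1},
    {"slide": [-139, -403, 54], "dr": [0, 0, 0], "jaw": 1},
    {"slide": [-139, -403, 54], "dr": [0, 0, 0], "jaw": 1},
    {"slide": [-139, -403, 54], "dr": [0, 0, 0], "jaw": 1},
  ],
)

```text
t: 5.2
tool_pos: [0.5099, -0.1193, 0.2695]
orientation: [-0.551, -3.092, -0.0]
force: [0.0, 0.4, 0.2]
opening: 0.0003
gripper_force: 0.0
```

Run:
```python
from h import *
im,d=read_camera("scene");cv2.imwrite("pics/s2.png",cv2.resize(im[130:290,200:400,::-1],None,fx=3,fy=3))
print(slide(.511,-.1195,.068),read_state()["force"])
```

```text
[-0.5  0.4 16.3] [0.43057084 0.0182546  0.06885614]
```

View pics/s2.png

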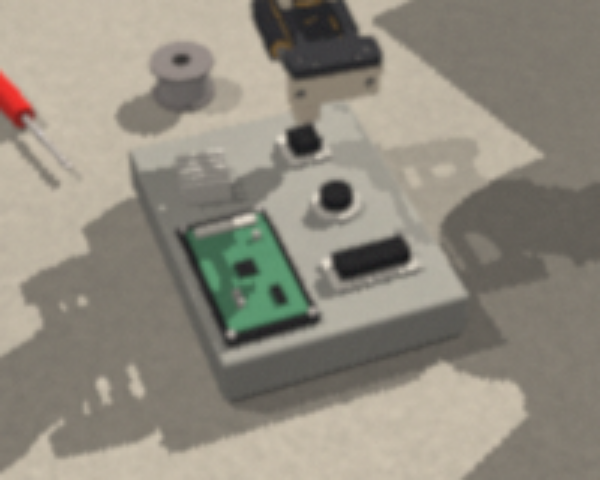

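The fingers hang right above the square key (crop pixel 303,140). Now I press: contact is expected at about 16 mm, going to about 25 mm.

servo_tool(
  increments=[
    {"slide": [0, 0, 8], "dr": [0, 0, 0], "jaw": 1},
    {"slide": [0, 0, 13], "dr": [0, 0, 0], "jaw": 1},
    {"slide": [0, 0, 15], "dr": [0, 0, 0], "jaw": 1},
    {"slide": [0, 0, 16], "dr": [0, 0, 0], "jaw": 1},
    {"slide": [0, 0, 17], "dr": [0, 0, 0], "jaw": 1},
    {"slide": [0, 0, 18], "dr": [0, 0, 0], "jaw": 1},
    {"slide": [0, 0, 19], "dr": [0, 0, 0], "jaw": 1},
    {"slide": [0, 0, 20], "dr": [0, 0, 0], "jaw": 1},
    {"slide": [0, 0, 21], "dr": [0, 0, 0], "jaw": 1},
    {"slide": [0, 0, 22], "dr": [0, 0, 0], "jaw": 1},
    {"slide": [0, 0, 23], "dr": [0, 0, 0], "jaw": 1},
    {"slide": [0, 0, 24], "dr": [0, 0, 0], "jaw": 1},
  ],
)

```text
t: 6.45
tool_pos: [0.51, -0.1201, 0.2457]
orientation: [0.553, 3.092, -0.0]
force: [-1.7, 0.9, 3.6]
opening: 0.0003
gripper_force: 1.4
```

servo_tool(
  increments=[
    {"slide": [0, 0, 0.5], "dr": [0, 0, 0], "jaw": 1},
    {"slide": [0, 0, 1], "dr": [0, 0, 0], "jaw": 1},
    {"slide": [0, 0, 1], "dr": [0, 0, 0], "jaw": 1},
  ],
)

```text
t: 6.75
tool_pos: [0.5099, -0.1201, 0.2446]
orientation: [0.553, 3.093, -0.0]
force: [-1.6, -0.2, 1.6]
opening: 0.0002
gripper_force: 0.8
```

servo_tool(
  increments=[
    {"slide": [0, 0, -10], "dr": [0, 0, 0], "jaw": 1},
    {"slide": [0, 0, -30], "dr": [0, 0, 0], "jaw": 1},
    {"slide": [0, 0, -60], "dr": [0, 0, 0], "jaw": 1},
    {"slide": [0, 0, -60], "dr": [0, 0, 0], "jaw": 1},
    {"slide": [0, 0, -60], "dr": [0, 0, 0], "jaw": 1},
  ],
)

```text
t: 7.25
tool_pos: [0.5104, -0.1202, 0.3061]
orientation: [0.552, 3.09, -0.001]
force: [-1.4, -1.0, -0.2]
opening: 0.0007
gripper_force: 0.0
```

Run:
```python
from h import *
print(slide(.5503,.024,.085),read_state()["force"])
```

```text
[ 13.2 149.1  35.1] [-1.44051911 -0.97159044 -0.2023374 ]
```

servo_tool(
  increments=[
    {"slide": [4, 40, 0], "dr": [0, 0, 0], "jaw": 1},
    {"slide": [8, 80, 0], "dr": [0, 0, 0], "jaw": 1},
    {"slide": [11, 120, 0], "dr": [0, 0, 0], "jaw": 1},
    {"slide": [13, 149, 0], "dr": [0, 0, 0], "jaw": 1},
    {"slide": [13, 149, 0], "dr": [0, 0, 0], "jaw": 1},
    {"slide": [13, 149, 0], "dr": [0, 0, 0], "jaw": 1},
    {"slide": [13, 149, 18], "dr": [0, 0, 0], "jaw": 1},
    {"slide": [13, 149, 35], "dr": [0, 0, 0], "jaw": 1},
    {"slide": [13, 149, 35], "dr": [0, 0, 0], "jaw": 1},
    {"slide": [13, 149, 35], "dr": [0, 0, 0], "jaw": 1},
  ],
)

```text
t: 8.25
tool_pos: [0.5489, 0.0232, 0.2693]
orientation: [-0.555, -3.091, 0.001]
force: [0.9, 0.3, -0.1]
opening: 0.0009
gripper_force: 0.0
```

Run:
```python
from h import *
im,d=read_camera("scene");cv2.imwrite("pics/s3.png",cv2.resize(im[130:290,200:400,::-1],None,fx=3,fy=3))
P=pts("scene",d)
for n,x,y in (("sq",.511,-.1195),("rd",.5305,-.0477)):
    m=(abs(P[...,0]-x)<.009)&(abs(P[...,1]-y)<.009)&(P[...,2]>.04)&(P[...,2]<.09);print(n,m.sum(),np.median(P[m][:,2]))
print(slide(.5503,.024,.068),read_state()["force"])
```

```text
sq 30 0.057491842855430825
rd 35 0.06763504458189425
[-0.6  0.9 16.2] [-0.5790885  -0.74379122  0.47862446]
```

View pics/s3.png

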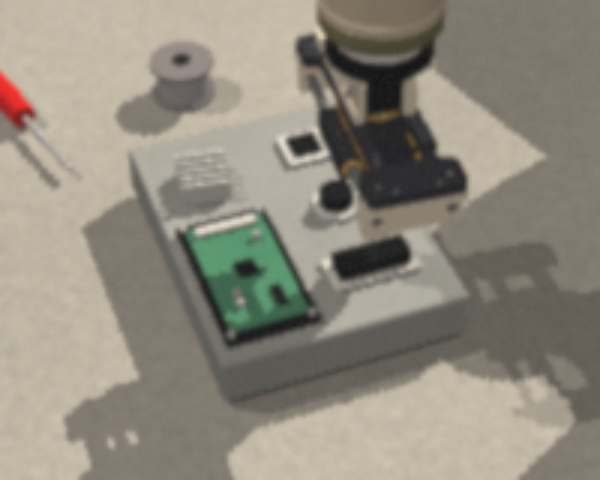

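The square key is down (face at 57.5 mm), the round key is still up, and the fingers are over the bar key (crop pixel 372,258). Pressing the bar.

servo_tool(
  increments=[
    {"slide": [0, 0, 8], "dr": [0, 0, 0], "jaw": 1},
    {"slide": [0, 0, 13], "dr": [0, 0, 0], "jaw": 1},
    {"slide": [0, 0, 15], "dr": [0, 0, 0], "jaw": 1},
    {"slide": [0, 0, 16], "dr": [0, 0, 0], "jaw": 1},
    {"slide": [0, 0, 17], "dr": [0, 0, 0], "jaw": 1},
    {"slide": [0, 0, 18], "dr": [0, 0, 0], "jaw": 1},
    {"slide": [0, 0, 19], "dr": [0, 0, 0], "jaw": 1},
    {"slide": [0, 0, 20], "dr": [0, 0, 0], "jaw": 1},
    {"slide": [0, 0, 21], "dr": [0, 0, 0], "jaw": 1},
    {"slide": [0, 0, 22], "dr": [0, 0, 0], "jaw": 1},
    {"slide": [0, 0, 23], "dr": [0, 0, 0], "jaw": 1},
    {"slide": [0, 0, 24], "dr": [0, 0, 0], "jaw": 1},
  ],
)

```text
t: 9.5
tool_pos: [0.5494, 0.0242, 0.2457]
orientation: [0.553, 3.092, 0.0]
force: [-2.7, -0.9, 3.6]
opening: 0.0004
gripper_force: 1.4
```

servo_tool(
  increments=[
    {"slide": [0, 0, 0.5], "dr": [0, 0, 0], "jaw": 1},
    {"slide": [0, 0, 1], "dr": [0, 0, 0], "jaw": 1},
    {"slide": [0, 0, 1], "dr": [0, 0, 0], "jaw": 1},
  ],
)

```text
t: 9.8
tool_pos: [0.5494, 0.0242, 0.2447]
orientation: [0.553, 3.092, 0.0]
force: [-0.9, -0.0, 1.3]
opening: 0.0005
gripper_force: 0.8
```

servo_tool(
  increments=[
    {"slide": [0, 0, -10], "dr": [0, 0, 0], "jaw": 1},
    {"slide": [0, 0, -30], "dr": [0, 0, 0], "jaw": 1},
    {"slide": [0, 0, -70], "dr": [0, 0, 0], "jaw": 1},
    {"slide": [0, 0, -110], "dr": [0, 0, 0], "jaw": 1},
    {"slide": [0, 0, -150], "dr": [0, 0, 0], "jaw": 1},
    {"slide": [0, 0, -150], "dr": [0, 0, 0], "jaw": 1},
    {"slide": [0, 0, -150], "dr": [0, 0, 0], "jaw": 1},
  ],
)

```text
t: 10.5
tool_pos: [0.5497, 0.0242, 0.3966]
orientation: [0.552, 3.089, 0.001]
force: [-0.9, 0.1, -1.1]
opening: 0.0003
gripper_force: 0.0
```

Run:
```python
from h import *
im,d=read_camera("scene");cv2.imwrite("pics/s4.png",im[...,::-1])
P=pts("scene",d)
for n,x,y in (("sq",.511,-.1195),("rd",.5305,-.0477),("bar",.5503,.024),("plate",.52,.3065)):
    m=(abs(P[...,0]-x)<.008)&(abs(P[...,1]-y)<.008)&(P[...,2]>.02)&(P[...,2]<.09);print(n,m.sum(),np.median(P[m][:,2]))
print(read_state()["force"])
```

```text
sq 26 0.0572935054899469
rd 26 0.06694996224890029
bar 31 0.05714929016936993
plate 48 0.03137999407468902
[ 0.59631324  0.25114971 -0.45259274]
```

View pics/s4.png

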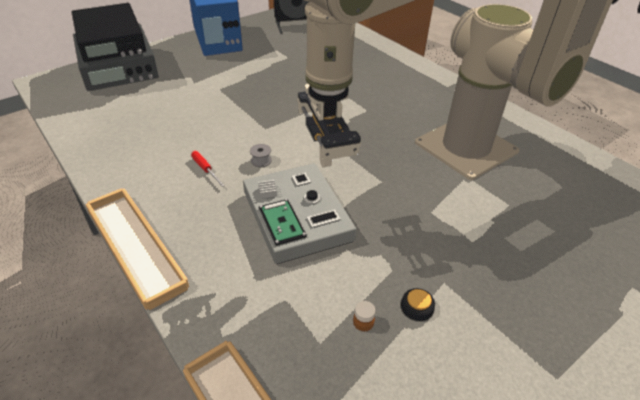

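The square key (302,179) and bar key (322,218) are both down and the round key (312,196) is up. The pod (419,303) and the other loose objects are in place, and the hand is clear.

```bash
python3 -c "
from plant import *
print(close_job())"
```

```text
the job is handed in; nothing more can be done
None
```

The job is handed in, with no verdict shown: I touched the earthing plate first (about 3 N), then pressed the square key and the bar key about 10 mm down each; the round key is up, nothing was visibly shifted and the hand is clear.

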